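# Switch on a loose jump-starter pack, braced against the stall's batten

## Task

Show that the jump-starter pack works: slide it flat along the stall boards and ease its nose (the lamp end) up square against the wooden batten, then, with the batten taking the push, press the red power button on its tail fully in and hold it for two seconds. Let the button spring back and leave the pack lying flat and square against the batten; be firm but never force anything, and leave the other goods where they stand.

Things in the scene. Friction and masses are not known exactly. Their poses are not given: they have to be found in the camera images.
- pack: Loose jump-starter pack lying flat: grey box with black rubber ends, yellow stripe on top near the tail; 168 mm long, 84 wide, 40 tall, 0.35 to 0.7 kg. Origin: centre of its underside. x runs from tail (x = -84 mm, red button) to nose (x = +84 mm, clear lamp), y to its left, z up. Starts clear of the batten, up to 40 degrees out of square. Slides on the boards with about 2 to 5 N.
- pack_nose (a point): Middle of the pack's nose face (the end that goes against the batten), 20 mm above its underside; axes as the pack's.
- button_face (a point): Middle of the outer face of the round red power button (24 mm across) in the middle of the pack's tail face, 22 mm above the boards, 9 mm proud of the tail when out (4 mm proud when fully in); moves with the button. Axes as the pack's: it is pressed along the pack's +x.
- power_button (a joint): Travel of the power button: 0 out, 0.005 m fully in; springs back by itself. Stiff: it starts to move at about 5 N and is fully in at about 11 N, more than the boards' friction on the pack, so the loose pack slides away unless something stops it.
- batten: Fixed straight timber batten screwed across the boards, 460 mm long, 45 mm wide, 34 mm tall. Origin: centre of its underside. Its x axis runs along it, its y axis points square out of the face that the pack is to rest against; that face lies 22.5 mm from the origin on the +y side, where the pack starts. z up.
- battery: Bystander: black motorcycle battery with a red terminal cap, 114 x 70 x 111 mm tall, standing behind the batten (its -y side). Origin: centre of its underside.
- cylinder: Bystander: finned aluminium engine cylinder, 95 x 95 x 82 mm tall, standing behind the batten. Origin: centre of its underside.
- chain_carton: Bystander: yellow and black drive-chain carton, 95 x 175 x 34 mm tall, lying beyond the pack as seen from the robot. Origin: centre of its underside.
- spray_can: Bystander: spray can with a blue label, 60 mm across, 170 mm tall, standing. Origin: centre of its underside.
Things that resemble listed ones, but are neither listed nor needed, are in the scene too. What is shaped like the pack but purple or turquoise is not meant.

How it is judged:
On the way:
1. the power button is held at least 4 of its 5 mm in for 1.5 s while the pack's nose is against the batten (within 3 mm) and square to it (within 0.07 rad) (value of joint power_button above 0.004 m and y of pack_nose in the frame of batten between 0.019 and 0.0255 m and x of pack_nose in the frame of batten between -0.23 and 0.23 m and angle between the x axis of pack and the y axis of batten, either way round below 0.07 rad), for 1.5 s.
At the end, for the whole second after the job is handed in: The power button is out again (within 1 mm), the pack lies flat and at rest on the boards, its nose middle within 5 mm of the batten's face and within the batten's length, square to it within 0.07 rad (value of joint power_button below 0.001 m and y of pack_nose in the frame of batten between 0.019 and 0.0275 m and x of pack_nose in the frame of batten between -0.23 and 0.23 m and angle between the x axis of pack and the y axis of batten, either way round below 0.07 rad and angle between pack's own z axis and vertical below 0.05 rad and height (world z) of pack below 0.004 m and linear speed of pack below 0.01 m/s); the robot touches nothing.
It fails at once if the pack is shoved or its button forced with more than 50 N (contact force between the fingers and pack above 50 N).
It fails at once if the pack is picked up or tipped instead of slid (height (world z) of pack above 0.015 m or angle between pack's own z axis and vertical above 0.23 rad).
It fails at once if another of the goods is moved more than 15 mm (distance of any of battery, cylinder, chain_carton, spray_can from where it was at the start of the episode above 0.015 m).
It also fails if it takes over 61 s, if anything falls off the work surface, if the arm or the gripper's body presses on something with over 40 N, if the wrist force passes 120 N, or if a joint passes its speed limit or range.

## Robot

A 7-joint arm with a two-finger parallel gripper is mounted at the origin on the work surface. World frame = base frame: x ahead of the robot, y to its left, z up, the work surface at z = 0. Lengths are in m, angles in rad, forces in N, time in s.
With the tool pointing down it reaches from about 0.425 to 0.825 m from the base axis. Payload 3.6 kg.
Tool frame: the origin (TCP) lies at the very end of the fingers, on their centre line; the grasp point (between the pads) lies 19 mm behind it (env.pinch_z is the distance from the TCP to the grasp point, in m); z points along the fingers, y is the line along which they close (so a half turn about z gives the same grasp; the last joint's range is limited). The gripper opens to 93 mm and grips with 3 to 60 N. Pads are 15 mm wide; open, the fingers measure 128 mm over their backs; the gripper's body (75 mm by 188 mm) begins 65 mm behind the grasp point.
Start: joints at [1.317, 0.615, -0.013, 1.423, 0.008, 1.103, -0.04], TCP at [0.147, -0.633, 0.219] pointing down, gripper open.
Joint ranges: [-3.12, 3.12], [-0.3, 2.06], [-1.34, 1.32], [0.26, 2.42], [-1.36, 4.5], [0.01, 1.98], [-2.84, 2.84]. Speed limits (rad/s): [2.79, 2.79, 3.14, 3.14, 3.14, 3.14, 3.14].

## Interface

Orientations are given as a rotation vector (axis times angle).
In Python, from plant import env gives the robot as it stands.
- The arm moves only by the tool carry_out, never from a script. Its argument "moves" is text: rows parted by semicolons, each of 7 numbers parted by spaces: the shift along the tool's x, y, z in units of 40 mm (1.0 is 40 mm), then the turn, a rotation vector about the tool's x, y, z in units of 6 degrees (1.0 is 6 degrees), then the opening, from 0 (shut) to 1 (fully open). In form: dx dy dz wx wy wz grip; .... A call has exactly 10 rows; each row shifts and turns the commanded pose from where the row before left it, along the tool's axes as they then stand; what a row does not reach is not made up. A row lasts 1/12 s, in which the tool goes at most 41.7 mm and 7.16 degrees, less where a joint would pass 70% of its speed; a pose out of reach is approached as far as the arm can. A call is refused whole if a number of a shift passes 1 or a number of a turn 1, either way. A call with a gripper value outside its range is refused whole. The fingers move at their own pace and stop on an object; the grip force is fixed at half the most. Time passes only in rows, so rows that do not move let the fingers close, or fill a call up. It gives the time, the measured TCP pose, the force, the opening and the grip force at its end, in the units of the state.
- env.observe(): the state, without advancing time (a new reading comes with each control period).
- env.camera(name): name is "scene" or "top"; returns a dict with "image" (420x560x3 uint8, blue, green, red), "fov_y" (degrees; the focal length in pixels is half the picture's height over the tangent of half this angle, whatever the lens; pixels are square), "cx", "cy" (the principal point, pixels), "camera_from_world" (4x4, takes a point from world to camera coordinates). Camera axes: x right, y up, looking along -z (the intrinsics and any distortion apply to the point x, -y, -z); pixel columns grow to the right and rows downward; lengths in m; the calibration is good to about 2 mm. A picture is of the moment at which its call begins. There is no depth.
- env.finish_job(): hands the job in; it is judged then, once.
The state is a dict: "clock": time; "q": joint angles; "qd": joint speeds; "effort": joint torques, N m; "eef_pos": TCP position; "tcp_rot": TCP orientation; "wrist_force": force on the tool from outside, world axes, zero at the start; "torque": the same for the moment, N m; "gripper_width": finger opening in m; "gripper_force": force on a finger pad.
Only numpy, scipy, OpenCV 4.12 (cv2) and the standard library are available. Lean on these libraries where they do the work, as an engineer would, in place of code of your own. Each camera call takes 0.05 s, during which the arm holds its last target. There are 200 camera calls.

## Working session

There is one attempt and no reset: what is moved stays moved. The work goes in short steps, Python scripts to look and compute and a tool call to move; the robot and the scene stay as the last step left them, time stands still between calls to the robot, and variables do not carry over. Pictures are saved under pics/ and viewed, at most 10 in all, crops included, and the job is handed in when it is done.

Besides the shell and the picture viewer there is one more tool, called by a JSON object that holds its "op" and its "data", one argument or row to a line. carry_out: Moves the arm, as the interface text tells. Its arguments: {"type":"object","properties":{"moves":{"type":"string"}},"required":["moves"]}

```bash
mkdir -p pics; ls; cat > h.py <<'E'
import numpy as np, cv2
from plant import env
def cam(n,f=None):
    c=env.camera(n)
    if f: cv2.imwrite('pics/'+f,c['image'])
    return c
def px2w(c,u,v,z):
    T=np.array(c['camera_from_world']);F=c['image'].shape[0]/2/np.tan(np.radians(c['fov_y'])/2)
    d=np.array([(u-c['cx'])/F,-(v-c['cy'])/F,-1]);R=T[:3,:3];o=-R.T@T[:3,3];d=R.T@d
    return o+d*(z-o[2])/d[2]
def w2px(c,p):
    T=np.array(c['camera_from_world']);F=c['image'].shape[0]/2/np.tan(np.radians(c['fov_y'])/2)
    q=T[:3,:3]@np.array(p)+T[:3,3];return c['cx']+F*q[0]/-q[2],c['cy']-F*q[1]/-q[2]
E
python3 - <<'E'
from h import *
for n in('scene','top'):
    c=cam(n,n+'0.png');print({k:v for k,v in c.items() if k!='image'})
print(env.observe())
E
```

```text
pics
{'fov_y': 56.04186181310374, 'cx': 276.8375920760091, 'cy': 212.963915271315, 'camera_from_world': array([[ 0.28118816,  0.95964008, -0.00491266, -0.10636938],
       [-0.60084405,  0.18004286,  0.77882668,  0.26675506],
       [ 0.74827778, -0.2160451 ,  0.62721996, -1.6109089 ],
       [ 0.        ,  0.        ,  0.        ,  1.        ]])}
{'fov_y': 53.1261707052679, 'cx': 282.2775219864879, 'cy': 212.04926236688843, 'camera_from_world': array([[-0.00395067, -0.99997144, -0.00644268, -0.0257327 ],
       [ 0.99313751, -0.00467658,  0.11685892, -0.50804428],
       [-0.11688571, -0.0059368 ,  0.99312763, -1.32646532],
       [ 0.        ,  0.        ,  0.        ,  1.        ]])}
{'clock': 0.1, 'q': array([ 1.3165451 ,  0.6157892 , -0.01262588,  1.42471238,  0.00809734,
        1.10345666, -0.04042627]), 'qd': array([-0.00097002, -0.00012968, -0.00033665, -0.00433784,  0.00055238,
        0.00220727, -0.00192651]), 'effort': array([ 9.05200959e-04, -4.60043728e+01,  2.10306253e-01, -1.66245943e+01,
       -6.10163715e-02,  1.69910066e-02,  9.44247108e-05]), 'eef_pos': array([ 0.14661597, -0.63251013,  0.21762735]), 'tcp_rot': array([-3.11895378e+00, -3.56787876e-01,  4.46705890e-04]), 'wrist_force': array([-0.3215986 ,  0.26291408, -0.61256244]), 'torque': array([ 0.00117856, -0.00468608,  0.03505152]), 'gripper_force': 0.0, 'gripper_width': 0.09306403904334051}
```

View pics/top0.png

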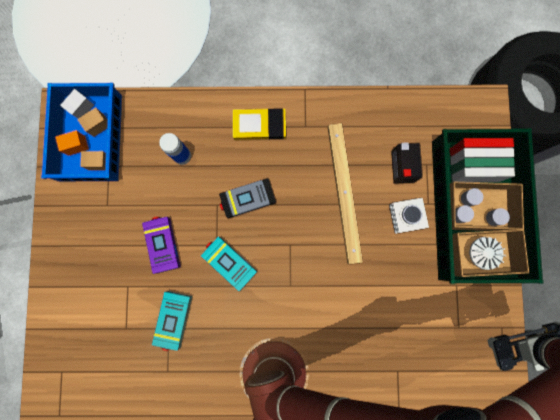

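View pics/scene0.png

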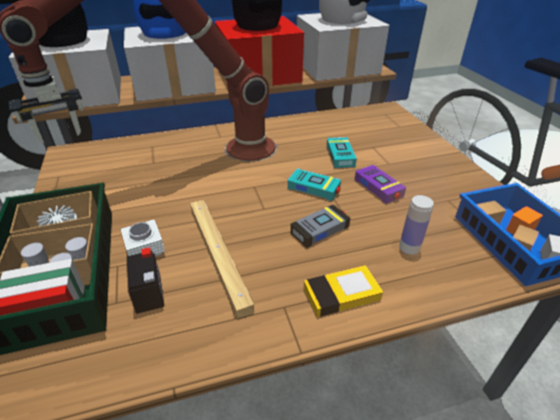

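Candidates in the top view: the grey pack at (248,198), the purple one at (160,245), and turquoise ones at (230,263) and (171,320). I choose the grey one, whose yellow stripe and red button are at its left end. I'll check it in a close crop.

```bash
python3 - <<'E'
from h import *
c=cam('top')
im=c['image'][110:270,200:370]
cv2.imwrite('pics/crop0.png',cv2.resize(im,None,fx=3.7,fy=3.7,interpolation=cv2.INTER_CUBIC)[:600,:])
E
```

```text
(no output)
```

View pics/crop0.png

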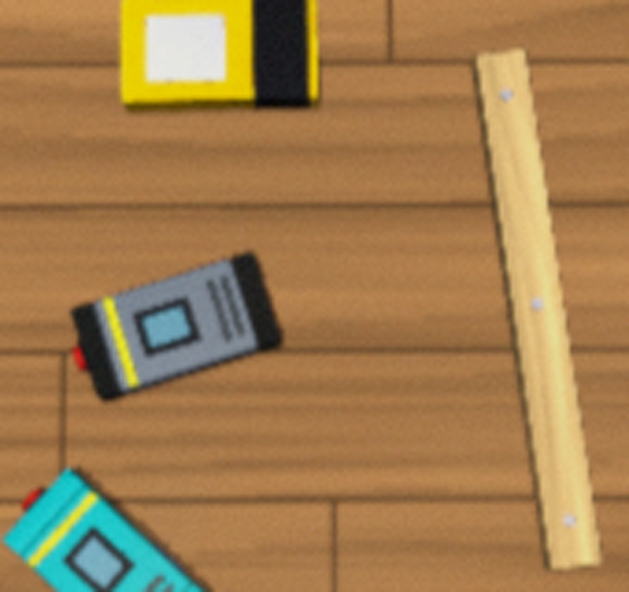

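The crop shows the grey pack with its red button at crop (80,358), top corners at (75,310), (252,253), (280,342) and (108,400), and the batten top corners at (476,57), (523,50), (600,563) and (552,569).

```bash
python3 - <<'E'
from h import *
c=cam('top')
f=lambda p,z:px2w(c,200+(p[0]+.5)/3.7-.5,110+(p[1]+.5)/3.7-.5,z)[:2]
P=np.array([f(p,.04) for p in[(75,310),(252,253),(280,342),(108,400)]])
B=np.array([f(p,.034) for p in[(476,57),(523,50),(600,563),(552,569)]])
print(P.round(4).tolist(),P.mean(0)); d=(P[1]+P[2]-P[0]-P[3])/2;print('pack',np.linalg.norm(d),np.degrees(np.arctan2(*d[::-1])),np.linalg.norm((P[0]+P[1]-P[2]-P[3])/2))
print(B.round(4).tolist(),B.mean(0)); e=(B[2]+B[3]-B[0]-B[1])/2;print('bat',np.linalg.norm(e),np.degrees(np.arctan2(*e[::-1])),np.linalg.norm((B[0]+B[3]-B[1]-B[2])/2))
print('button',f((76,358),.022))
for n,p,z in[('can top',(170,143),.17)]:print(n,px2w(c,*p,z))
print('carton',px2w(c,233,138,.034),px2w(c,286,138,.034),'turq nose/tail',px2w(c,240,290,.04),px2w(c,257,270,.04),px2w(c,219,238,.04),px2w(c,203,257,.04))
print('batt',px2w(c,393,182,.111),'cyl',px2w(c,391,232,.08))
from scipy.spatial.transform import Rotation as R
print(R.from_rotvec(env.observe()['tcp_rot']).as_matrix().round(3))
E
```

```text
[[0.5681, 0.1729], [0.6178, 0.0186], [0.5391, -0.0057], [0.4892, 0.1432]] [0.55356182 0.08223276]
pack 0.1595781648673552 -71.80966226841088 0.08332959943235453
[[0.7955, -0.1808], [0.8017, -0.2227], [0.3474, -0.2794], [0.3425, -0.2382]] [ 0.57177631 -0.23028607]
bat 0.4572110190263982 -172.82608131544583 0.04195386221058615
button [0.52833103 0.17421255]
can top [0.6984007 0.3021626 0.17     ]
carton [0.7534219  0.13315578 0.034     ] [ 0.75239608 -0.04115888  0.034     ] turq nose/tail [0.26108124 0.10562899 0.04      ] [0.32305305 0.05246122 0.04      ] [0.42446904 0.173812   0.04      ] [0.36451365 0.22372723 0.04      ]
batt [ 0.5891795  -0.36696569  0.111     ] cyl [ 0.43844257 -0.36347552  0.08      ]
[[ 0.974  0.226 -0.   ]
 [ 0.226 -0.974  0.001]
 [-0.    -0.002 -1.   ]]
```

{"op": "carry_out", "data": {
  "moves": "0.85 -0.05 0 0 0 -0.53 0.43;0.85 -0.05 0 0 0 -0.53 0.43;0.85 -0.05 0 0 0 -0.53 0.43;0.85 -0.05 0 0 0 -0.53 0.43;0.85 -0.05 0 0 0 -0.53 0.43;0.85 -0.05 0 0 0 -0.53 0.43;0.85 -0.05 0 0 0 -0.53 0.43;0.85 -0.05 0 0 0 -0.53 0.43;0.85 -0.05 0 0 0 -0.53 0.43;0.85 -0.05 0 0 0 -0.53 0.43"
}}

```text
clock: 1.03
eef_pos: [0.4371, -0.4602, 0.2184]
tcp_rot: [-2.902, -1.202, 0.0]
wrist_force: [0.4, -0.6, -0.2]
gripper_width: 0.0404
gripper_force: 0.0
```

{"op": "carry_out", "data": {
  "moves": "0.85 -0.08 0 0 0 -0.53 0.43;0.85 -0.08 0 0 0 -0.53 0.43;0.85 -0.08 0 0 0 -0.53 0.43;0.85 -0.08 0 0 0 -0.53 0.43;0.85 -0.08 0 0 0 -0.53 0.43;0.85 -0.08 0 0 0 -0.53 0.43;0.85 -0.08 0 0 0 -0.53 0.43;0.85 -0.08 0 0 0 -0.53 0.43;0.85 -0.08 0 0 0 -0.53 0.43;0.85 -0.08 0 0 0 -0.53 0.43"
}}

```text
clock: 1.87
eef_pos: [0.5812, -0.1554, 0.2185]
tcp_rot: [-2.462, -1.951, -0.0]
wrist_force: [0.7, -0.4, 0.1]
gripper_width: 0.04
gripper_force: 0.0
```

{"op": "carry_out", "data": {
  "moves": "0.85 -0.08 0 0 0 -0.53 0.43;0.85 -0.08 0 0 0 -0.53 0.43;0.85 -0.08 0 0 0 -0.53 0.43;0.85 -0.08 0 0 0 -0.53 0.43;0.85 -0.08 0 0 0 -0.53 0.43;0.85 -0.08 0 0 0 -0.53 0.43;0.85 -0.08 0 0 0 -0.53 0.43;0.85 -0.08 0 0 0 -0.53 0.43;0.85 -0.08 0 0 0 -0.53 0.43;0 0 0 0 0 0 0.43"
}}

```text
clock: 2.7
eef_pos: [0.552, 0.1561, 0.2193]
tcp_rot: [-1.884, -2.507, -0.007]
wrist_force: [-1.0, 0.6, 1.7]
gripper_width: 0.0399
gripper_force: 0.0
```

{"op": "carry_out", "data": {
  "moves": "0.55 -0.27 0 0 0 -0.33 0.43;0.55 -0.27 0 0 0 0 0.43;0 0 0.8 0 0 0 0.43;0 0 0.8 0 0 0 0.43;0 0 0.8 0 0 0 0.43;0 0 0.8 0 0 0 0.43;0 0 0.8 0 0 0 0.43;0 0 0.8 0 0 0 0.43;0 0 0.3 0 0 0 0.43;0 0 0 0 0 0 0.43"
}}

```text
clock: 3.53
eef_pos: [0.5205, 0.1812, 0.0119]
tcp_rot: [-1.861, -2.527, 0.009]
wrist_force: [-0.4, 0.2, 0.3]
gripper_width: 0.0401
gripper_force: 0.0
```

```bash
python3 - <<'E'
from h import *
c=cam('top');o=env.observe();print(o['eef_pos'],o['tcp_rot'])
cv2.imwrite('pics/a.png',cv2.resize(c['image'][130:250,170:330],None,fx=4,fy=4,interpolation=cv2.INTER_CUBIC))
E
```

```text
[0.5220465  0.18215751 0.0139762 ] [-1.86241936 -2.52852817  0.00313711]
```

View pics/a.png

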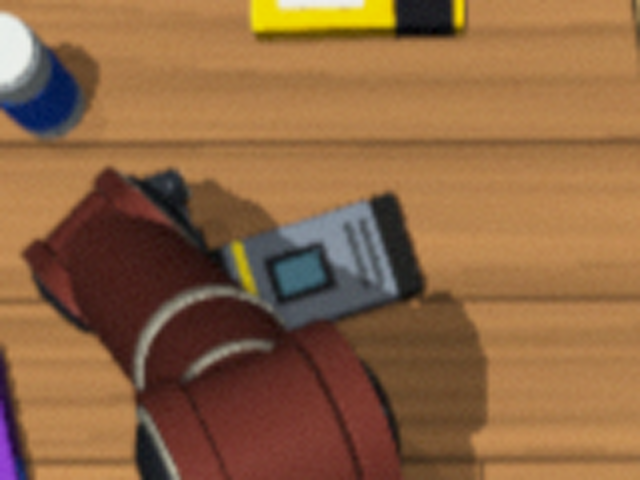

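{"op": "carry_out", "data": {
  "moves": "-0.15 0 0.1 0 0 -0.15 0.43;-0.2 0 0 0 0 0 0.43;-0.2 0 0 0 0 0.05 0.43;-0.25 0 0 0 0 0.12 0.43;-0.25 0 0 0 0 0.12 0.43;-0.25 0 0 0 0 0.12 0.43;-0.25 0 0 0 0 0.12 0.43;-0.25 0 0 0 0 0.12 0.43;-0.25 0 0 0 0 0.12 0.43;-0.25 0 0 0 0 0.12 0.43"
}}

```text
clock: 4.42
eef_pos: [0.5498, 0.0954, 0.0121]
tcp_rot: [1.959, 2.455, 0.008]
wrist_force: [-0.8, 5.6, 2.8]
gripper_width: 0.04
gripper_force: 2.8
```

```bash
cat >> h.py <<'E'
def st():
    o=env.observe();p=o['eef_pos'];r=o['tcp_rot']
    n=np.array([-.1248,.9922]);t=np.array([.9922,.1248]);d=p[:2]-[.5718,-.2303]
    print('batY',(d@n).round(4),'along',(d@t).round(4),'z',p[2].round(4),'heading',2*np.degrees(np.arctan2(r[1],r[0]))%360,'F',o['wrist_force'].round(1))
E
python3 - <<'E'
from h import *
st();c=cam('top')
cv2.imwrite('pics/b.png',cv2.resize(c['image'][130:270,220:380],None,fx=4,fy=4,interpolation=cv2.INTER_CUBIC))
E
```

```text
batY 0.3259 along 0.0188 z 0.0121 heading 102.80367716244672 F [-0.8  5.6  2.8]
```

View pics/b.png

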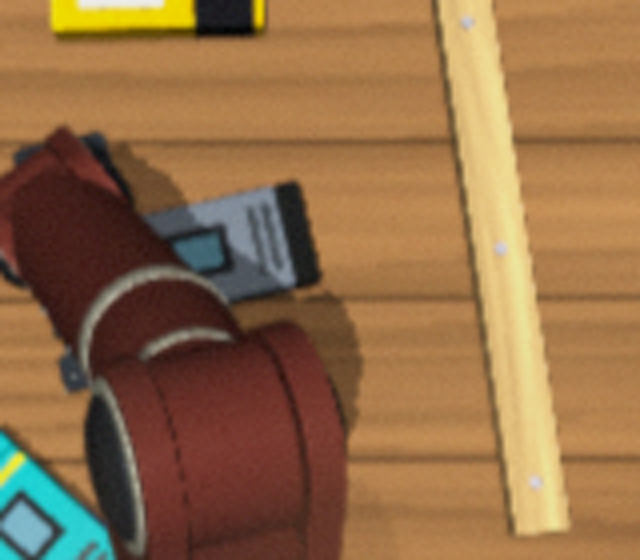

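The pack slides with the fingers. Its nose edge is at (302,183) to (320,280) in the crop and it is turning toward square.

{"op": "carry_out", "data": {
  "moves": "-0.25 0 0 0 0 0.1 0.43;-0.25 0 0 0 0 0.1 0.43;-0.25 0 0 0 0 0.1 0.43;-0.25 0 0 0 0 0.1 0.43;-0.25 0 0 0 0 0.1 0.43;-0.25 0 0 0 0 0.1 0.43;-0.25 0 0 0 0 0.1 0.43;-0.25 0 0 0 0 0.1 0.43;-0.2 0 0 0 0 0.08 0.43;-0.1 0 0 0 0 0 0.43"
}}

```text
clock: 5.3
eef_pos: [0.5657, 0.0037, 0.0117]
tcp_rot: [2.072, 2.361, 0.004]
wrist_force: [-1.1, 5.7, 5.5]
gripper_width: 0.04
gripper_force: 3.1
```

```bash
python3 - <<'E'
from h import *
st();c=cam('top')
cv2.imwrite('pics/c.png',cv2.resize(c['image'][130:270,240:400],None,fx=4,fy=4,interpolation=cv2.INTER_CUBIC))
E
```

```text
batY 0.2329 along 0.0232 z 0.0117 heading 97.45931127277592 F [-1.1  5.7  5.5]
```

View pics/c.png

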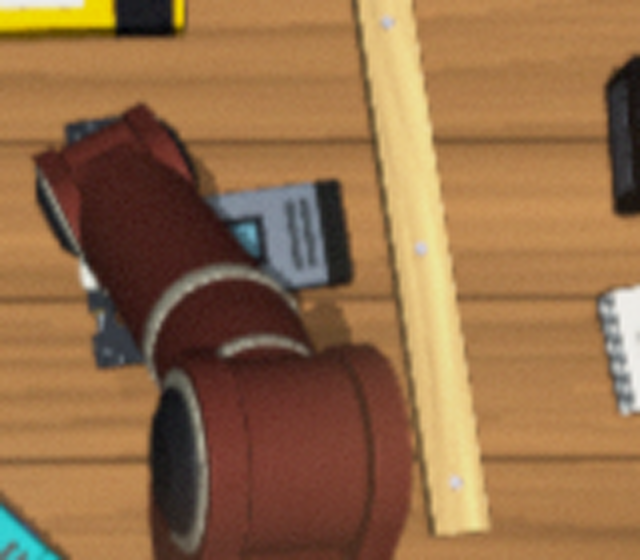

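Nose edge at (342,182) to (353,283), parallel to the batten and about 35 mm short of it.

{"op": "carry_out", "data": {
  "moves": "-0.12 0 0 0 0 0.03 0.43;-0.12 0 0 0 0 0 0.43;-0.12 0 0 0 0 0 0.43;-0.12 0 0 0 0 0 0.43;-0.12 0 0 0 0 0 0.43;-0.06 0 0 0 0 0 0.43;-0.04 0 0 0 0 0 0.43;-0.03 0 0 0 0 0 0.43;0 0 0 0 0 0 0.43;0 0 0 0 0 0 0.43"
}}

```text
clock: 6.18
eef_pos: [0.5686, -0.0236, 0.0113]
tcp_rot: [-2.073, -2.36, -0.003]
wrist_force: [-0.4, 6.3, 5.2]
gripper_width: 0.04
gripper_force: 2.8
```

```bash
python3 -c "
from h import *
st()"
```

```text
batY 0.2055 along 0.0227 z 0.0113 heading 97.41244101058805 F [-0.4  6.3  5.2]
```

{"op": "carry_out", "data": {
  "moves": "-0.03 0 0 0 0 0 0.43;-0.03 0 0 0 0 0 0.43;-0.03 0 0 0 0 0 0.43;-0.03 0 0 0 0 0 0.43;-0.03 0 0 0 0 0 0.43;0 0 0 0 0 0 0.43;0 0 0 0 0 0 0.43;0 0 0 0 0 0 0.43;0 0 0 0 0 0 0.43;0 0 0 0 0 0 0.43"
}}

```text
clock: 7.02
eef_pos: [0.5693, -0.0294, 0.0113]
tcp_rot: [-2.072, -2.36, -0.003]
wrist_force: [-1.1, 5.7, 4.6]
gripper_width: 0.04
gripper_force: 2.9
```

Still only friction; go on in 0.8 mm steps.

{"op": "carry_out", "data": {
  "moves": "-0.02 0 0 0 0 0 0.43;-0.02 0 0 0 0 0 0.43;-0.02 0 0 0 0 0 0.43;0 0 0 0 0 0 0.43;0 0 0 0 0 0 0.43;0 0 0 0 0 0 0.43;0 0 0 0 0 0 0.43;0 0 0 0 0 0 0.43;0 0 0 0 0 0 0.43;0 0 0 0 0 0 0.43"
}}

```text
clock: 7.85
eef_pos: [0.5695, -0.0307, 0.0114]
tcp_rot: [-2.071, -2.36, -0.004]
wrist_force: [-1.7, 6.4, 4.7]
gripper_width: 0.0399
gripper_force: 3.6
```

{"op": "carry_out", "data": {
  "moves": "-0.02 0 0 0 0 0 0.43;0 0 0 0 0 0 0.43;-0.02 0 0 0 0 0 0.43;0 0 0 0 0 0 0.43;-0.02 0 0 0 0 0 0.43;0 0 0 0 0 0 0.43;0 0 0 0 0 0 0.43;0 0 0 0 0 0 0.43;0 0 0 0 0 0 0.43;0 0 0 0 0 0 0.43"
}}

```text
clock: 8.68
eef_pos: [0.5695, -0.0307, 0.0114]
tcp_rot: [-2.069, -2.359, -0.008]
wrist_force: [-1.7, 10.2, 4.8]
gripper_width: 0.0401
gripper_force: 5.2
```

Contact: force rises and the tool has stopped. I'll press a bit more to seat it square.

{"op": "carry_out", "data": {
  "moves": "-0.04 0 0 0 0 0 0.43;-0.04 0 0 0 0 0 0.43;-0.04 0 0 0 0 0 0.43;-0.04 0 0 0 0 0 0.43;0 0 0 0 0 0 0.43;0 0 0 0 0 0 0.43;0 0 0 0 0 0 0.43;0 0 0 0 0 0 0.43;0 0 0 0 0 0 0.43;0 0 0 0 0 0 0.43"
}}

```text
clock: 9.52
eef_pos: [0.5694, -0.0306, 0.0114]
tcp_rot: [-2.062, -2.356, -0.016]
wrist_force: [-2.8, 18.2, 5.9]
gripper_width: 0.0403
gripper_force: 9.4
```

```bash
python3 -c "
from h import *
st()"
```

```text
batY 0.1984 along 0.0226 z 0.0114 heading 97.62881823423356 F [-2.8 18.2  5.9]
```

{"op": "carry_out", "data": {
  "moves": "0.1 0 0 0 0 0 0.43;0.15 0 0 0 0 0 0.43;0.2 0 0 0 0 0 0.43;0.25 0 0 0 0 0 0.43;0.2 0 0 0 0 0 0.43;0.1 0 0 0 0 0 0.2;0 0 0 0 0 0 0;0 0 0 0 0 0 0;0 0 0 0 0 0 0;0 0 0 0 0 0 0"
}}

```text
clock: 10.35
eef_pos: [0.5656, -0.0036, 0.0106]
tcp_rot: [2.075, 2.358, -0.001]
wrist_force: [0.3, 0.8, -0.2]
gripper_width: 0.0114
gripper_force: 0.0
```

```bash
python3 - <<'E'
from h import *
st();c=cam('scene')
cv2.imwrite('pics/d.png',cv2.resize(c['image'][150:320,170:370],None,fx=3.5,fy=3.5,interpolation=cv2.INTER_CUBIC))
E
```

```text
batY 0.2257 along 0.0222 z 0.0106 heading 97.2918184052428 F [ 0.3  0.8 -0.2]
```

View pics/d.png

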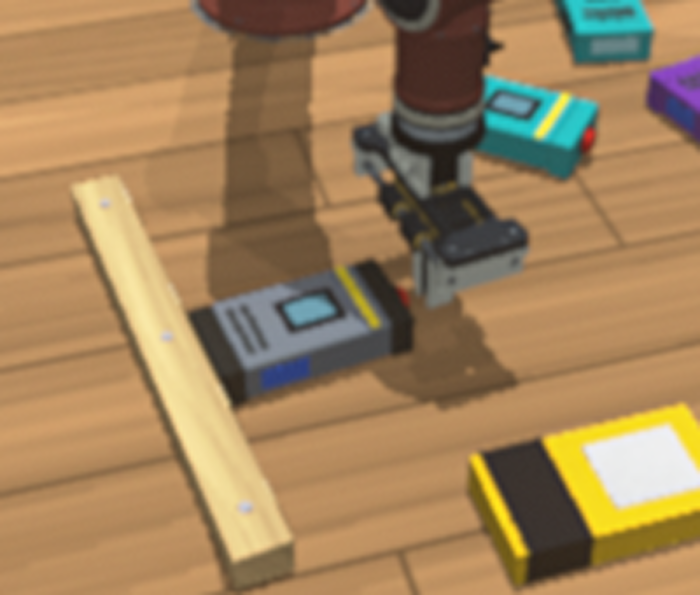

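The nose lies flush and square on the batten (nose edge about (190,312) to (240,370)), and the tail's top edge runs about (374,262) to (412,318) with the red button at (402,297). I'll work out how far sideways the button is from the tool.

```bash
python3 - <<'E'
from h import *
st();c=cam('scene')
n=np.array([-.1248,.9922]);t=np.array([.9922,.1248])
for u,v,z in[(374,262,.04),(412,320,.04),(190,312,.04),(240,370,.04),(404,297,.022),(72,187,.034),(235,560,.034)]:
    p=px2w(c,170+u/3.5,150+v/3.5,z)[:2]-[.5718,-.2303];print((p@n).round(4),(p@t).round(4))
E
```

```text
batY 0.2258 along 0.0222 z 0.0106 heading 97.28794113828262 F [ 0.1 -0.4  0. ]
0.1855 -0.0083
0.1849 0.0701
0.0237 -0.0114
0.0391 0.0678
0.1989 0.0242
-0.0226 -0.2233
-0.0222 0.2326
```

{"op": "carry_out", "data": {
  "moves": "0 0.1 0 0 0 0 0;-0.1 0 0 0 0 0 0;-0.1 0 0 0 0 0 0;-0.1 0 0 0 0 0 0;-0.08 0 0 0 0 0 0;-0.06 0 0 0 0 0 0;-0.05 0 0 0 0 0 0;-0.05 0 0 0 0 0 0;-0.04 0 0 0 0 0 0;0 0 0 0 0 0 0"
}}

```text
clock: 11.28
eef_pos: [0.572, -0.022, 0.0107]
tcp_rot: [-2.07, -2.359, -0.004]
wrist_force: [-1.6, 5.3, -0.9]
gripper_width: 0.0008
gripper_force: 2.9
```

```bash
python3 -c "
from h import *
st()"
```

```text
batY 0.2066 along 0.0262 z 0.0107 heading 97.4650643576893 F [-1.6  5.3 -0.9]
```

{"op": "carry_out", "data": {
  "moves": "-0.05 0 0 0 0 0 0;-0.05 0 0 0 0 0 0;-0.05 0 0 0 0 0 0;-0.05 0 0 0 0 0 0;-0.05 0 0 0 0 0 0;-0.05 0 0 0 0 0 0;-0.05 0 0 0 0 0 0;0 0 0 0 0 0 0;0 0 0 0 0 0 0;0 0 0 0 0 0 0"
}}

```text
clock: 12.12
eef_pos: [0.5735, -0.0264, 0.0108]
tcp_rot: [-2.058, -2.36, -0.019]
wrist_force: [-2.8, 16.1, -1.1]
gripper_width: 0.0006
gripper_force: 8.4
```

```bash
python3 -c "
from h import *
st()"
```

```text
batY 0.2021 along 0.0271 z 0.0108 heading 97.81250235026562 F [-2.8 16.1 -1.1]
```

The button is fully in at 16 N. Add a little margin and hold.

{"op": "carry_out", "data": {
  "moves": "-0.05 0 0 0 0 0 0;0 0 0 0 0 0 0;0 0 0 0 0 0 0;0 0 0 0 0 0 0;0 0 0 0 0 0 0;0 0 0 0 0 0 0;0 0 0 0 0 0 0;0 0 0 0 0 0 0;0 0 0 0 0 0 0;0 0 0 0 0 0 0"
}}

```text
clock: 12.95
eef_pos: [0.5735, -0.0264, 0.0108]
tcp_rot: [-2.055, -2.36, -0.021]
wrist_force: [-2.1, 19.2, -0.4]
gripper_width: 0.0004
gripper_force: 9.6
```

{"op": "carry_out", "data": {
  "moves": "0 0 0 0 0 0 0;0 0 0 0 0 0 0;0 0 0 0 0 0 0;0 0 0 0 0 0 0;0 0 0 0 0 0 0;0 0 0 0 0 0 0;0 0 0 0 0 0 0;0 0 0 0 0 0 0;0 0 0 0 0 0 0;0 0 0 0 0 0 0"
}}

```text
clock: 13.78
eef_pos: [0.5735, -0.0264, 0.0108]
tcp_rot: [-2.055, -2.36, -0.021]
wrist_force: [-2.3, 18.5, -0.7]
gripper_width: 0.0007
gripper_force: 9.6
```

{"op": "carry_out", "data": {
  "moves": "0 0 0 0 0 0 0;0 0 0 0 0 0 0;0 0 0 0 0 0 0;0 0 0 0 0 0 0;0 0 0 0 0 0 0;0 0 0 0 0 0 0;0 0 0 0 0 0 0;0 0 0 0 0 0 0;0 0 0 0 0 0 0;0 0 0 0 0 0 0"
}}

```text
clock: 14.62
eef_pos: [0.5734, -0.0264, 0.0108]
tcp_rot: [-2.055, -2.36, -0.021]
wrist_force: [-3.3, 19.4, -0.2]
gripper_width: 0.0003
gripper_force: 9.6
```

```bash
python3 - <<'E'
from h import *
st();c=cam('scene')
cv2.imwrite('pics/e.png',cv2.resize(c['image'][190:290,170:330],None,fx=5,fy=5,interpolation=cv2.INTER_CUBIC))
E
```

```text
batY 0.2021 along 0.027 z 0.0108 heading 97.88260248381937 F [-3.3 19.4 -0.2]
```

View pics/e.png

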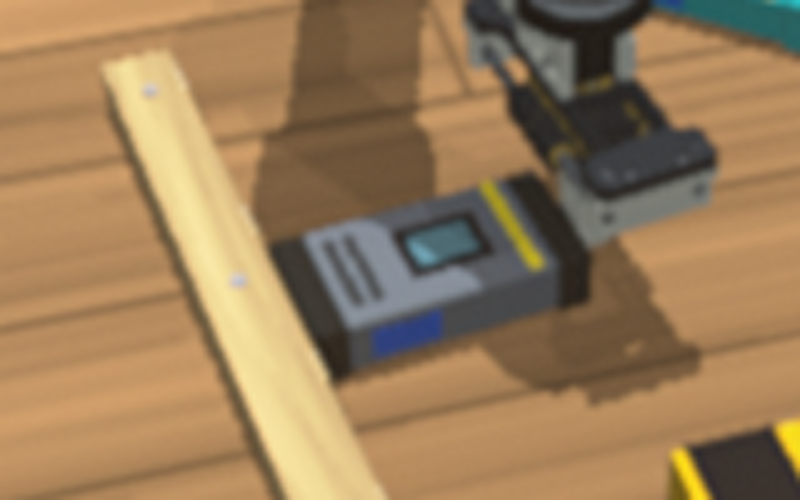

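The nose edge (275,245) to (340,375) is flush with the batten, and the fingers hide the pressed button at about (570,225). It has been held for over 2 s, so I'll release gently and back away.

{"op": "carry_out", "data": {
  "moves": "0.06 0 0 0 0 0 0;0.06 0 0 0 0 0 0;0.06 0 0 0 0 0 0;0.06 0 0 0 0 0 0;0.06 0 0 0 0 0 0;0.06 0 0 0 0 0 0;0.1 0 0 0 0 0 0;0.15 0 0 0 0 0 0;0.3 0 0 0 0 0 0;0.5 0 0 0 0 0 0"
}}

```text
clock: 15.5
eef_pos: [0.5676, 0.012, 0.0105]
tcp_rot: [2.079, 2.353, -0.004]
wrist_force: [-0.0, -0.0, -0.4]
gripper_width: 0.0005
gripper_force: 0.0
```

{"op": "carry_out", "data": {
  "moves": "0.5 0 0 0 0 0 0;0 0 -0.5 0 0 0 0;0 0 -0.8 0 0 0 0;0 0 -0.8 0 0 0 0;0 0 -0.8 0 0 0 0;0.5 0 -0.5 0 0 0 0;0.5 0 0 0 0 0 0;0.5 0 0 0 0 0 0;0 0 0 0 0 0 0;0 0 0 0 0 0 0"
}}

```text
clock: 16.33
eef_pos: [0.5567, 0.0954, 0.1469]
tcp_rot: [2.071, 2.362, -0.0]
wrist_force: [0.4, -0.3, 1.2]
gripper_width: 0.0007
gripper_force: 0.0
```

```bash
python3 - <<'E'
from h import *
st();c=cam('top')
cv2.imwrite('pics/f.png',cv2.resize(c['image'][90:290,140:440],None,fx=2.6,fy=2.6,interpolation=cv2.INTER_CUBIC))
E
```

```text
batY 0.325 along 0.0256 z 0.1469 heading 97.51523498603677 F [ 0.4 -0.3  1.2]
```

View pics/f.png

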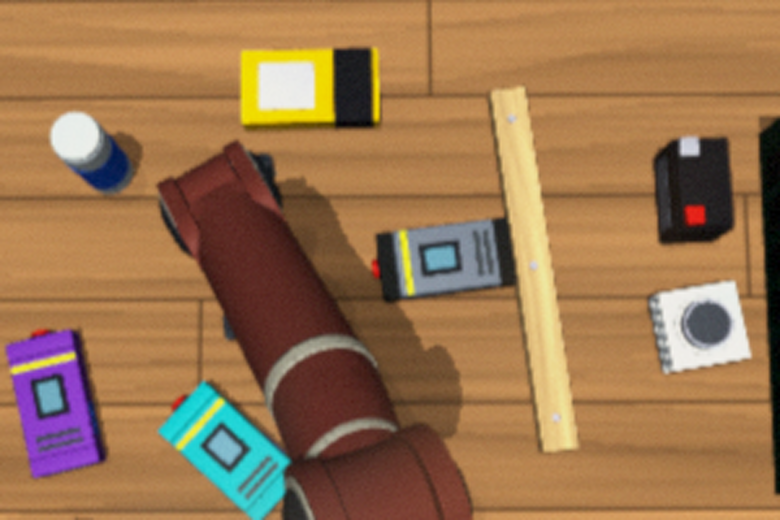

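The pack lies square and flush on the batten (nose edge at (505,220) to (515,285)), the red button is out at (376,269), and the other goods haven't moved. Handing in.

```bash
python3 -c "
from h import *
print(env.finish_job())"
```

```text
the job is handed in; nothing more can be done
None
```

I slid the pack flat up square against the batten and held its button fully in for more than 2 s at about 19 N. The button sprang back, and I handed the job in at about 16 s with the arm clear; no verdict came back.

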